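# Weigh the loop-lid spice jar on the hook scale

## Robot

A 6-joint arm with a two-finger parallel gripper is mounted at the origin on the work surface. World frame = base frame: x ahead of the robot, y to its left, z up, the work surface at z = 0. Lengths are in m, angles in rad, forces in N, time in s.
With the tool pointing down it reaches from about 0.275 to 0.875 m from the base axis. Payload 12.5 kg.
Tool frame: the origin (TCP) lies on the centre line of the jaws, within the pads' length; the fingertips stand r.finger_overhang ahead of it and the grasp point (between the pads) lies 3 mm ahead of it (r.finger_overhang is the distance from the TCP to the fingertips, in m); z points along the fingers, y is the line along which they close (so a half turn about z gives the same grasp; the last joint's range is limited). The gripper opens to 85 mm and grips with 20 to 120 N. Pads are 22 mm wide; open, the fingers measure 114 mm over their backs; the gripper's body (76 mm by 85 mm) begins 54 mm behind the grasp point. The pads swing forward as they close: fully open they stand 13 mm farther back than shut.
Start: joints at [-0.085, 0.351, 1.652, -0, 1.139, -0.085], TCP at [0.55, 0, 0.253] pointing down, gripper open.
Joint ranges: [-2.75, 2.75], [-0.79, 2.1], [0.01, 2.65], [-1.57, 4.71], [0.07, 3.14], [-2.87, 2.87]. Speed limits (rad/s): [2.22, 2.22, 2.79, 3.14, 3.14, 3.14].

## Interface

Orientations are given as a unit quaternion [x, y, z, w].
In Python, from cell import r, optics gives the robot as it stands. The module is installed in compiled form; this text tells all that it offers. Calls block until the motion is done:
- r.move_to(position, orientation): joint-space move of the TCP to a pose.
- r.move_linear(position, rot=None, vel=0.15): straight line of the TCP; rot=None keeps the orientation; vel is the mean speed in m/s.
- r.set_joints(angles): joint-space move.
- r.set_gripper(opening, squeeze=None): opening from 0.0 (shut) to 1.0 (fully open); squeeze is the grip in N (None keeps the last); returns when the fingers have stopped.
- r.sleep(seconds).
- r.inverse_kinematics(position, orientation): joint angles nearest the present ones, or None.
- optics.get_image(name): name is "scene" or "side" or "wrist"; returns a dict with "pixels" (384x512x3 uint8, red, green, blue), "depth" (384x512 float32, m along the optical axis (not along the pixel's ray), 0 where there is no reading), "fx", "fy", "cx", "cy" (pixels), "camera_from_world" (4x4, takes a point from world to camera coordinates); the wrist camera has in their place "mount" (4x4, takes a point from camera to tool coordinates, whose origin is the TCP and whose axes are the flange's). Camera axes: x right, y down, z forward; pixel columns grow to the right and rows downward; lengths in m; the calibration is good to about 2 mm. The wrist camera is an equidistant fisheye: a pixel r from the principal point sees the ray r / f radians off the axis. A picture is of the moment at which its call begins: read the wrist's pose just before it.
A pose or a line that the arm cannot do raises r.PlanningError and nothing moves.
- r.hand_in(): hands the job in; it is judged then, once.
Readings, each from a call of its own:
- r.current_t(): time.
- r.current_q(): joint angles.
- r.current_qvel(): joint speeds.
- r.current_effort(): joint torques, N m.
- r.current_tool_pos(): TCP position.
- r.current_ee_rot(): TCP orientation.
- r.current_contact_force(): force on the tool from outside, world axes, zero at the start.
- r.current_torque(): the same for the moment, N m.
- r.current_opening(): opening from 0.0 (shut) to 1.0 (fully open).
- r.current_finger_force(): force on a finger pad.
Only numpy, scipy, OpenCV 4.12 (cv2) and the standard library are available. Lean on these libraries where they do the work, as an engineer would, in place of code of your own. Each camera call takes 0.05 s, during which the arm holds its last target. There are 200 camera calls.

## Task

Weigh the amber jar that has a wire loop on its lid. While the hook of the scale is still empty, so that it zeroes, switch the scale on: slide the small sunken switch in its top all the way towards the hook. Then hang the jar by its loop in the bowl of the sprung hook, keeping it upright and letting the hook take the weight gently so that it never dips to the end of its travel, and leave the jar hanging free and still with the scale switched on and the other things on the counter where they were.

Things in the scene. Friction and masses are not known exactly. Their poses are not given: they have to be found in the camera images.
- scale: Electronic hook scale, heavy, does not move. Flat grey foot (x -140..50, y -65..65 mm, 10 high) carrying an upright white case: x -40..40, y -36..36, flat top at z = 235. Origin on the counter under the case's centre, z up; -x is the front, where a steel wire hook sticks out. Sunk in the case's top is a finger recess, x -22..34, y -14..14, 6 mm deep, straight walls, with the switch nub in it.
- recess (a point): A point on the recess floor at x = 22, y = 0, z = 229 of the scale: middle of the open part of the recess behind the nub (about 23 x 28 mm, on the side away from the hook) where a fingertip can go down to push the nub.
- nub (a point): Centre of the top of the switch nub: a ribbed black block 9 mm long (scale x), 14 mm wide (scale y), 6 mm tall on the recess floor, so its top is flush with the case's top. It slides along scale x only: off at about x = +6 of the scale, fully on at x = -6.
- switch (a joint): Position of the switch nub in m: 0 = off (rear), 0.012 = fully on (towards the hook, end stop). About 1.5 N of friction; it stays where it is left.
- hook_seat (a point): Lowest point of the upper side of the hook's bowl, where a hung loop rests: unloaded at x = -105, y = 0, z = 185 mm of the scale. The hook is one steel wire 5 mm thick in the scale's x-z plane: a level arm (centre z = 190) from the case front at x = -40 to x = -92, then the bowl (underside z = 180). Nothing lies above it. Its heights sink with the hook joint.
- hook_tip (a point): Top of the hook's upturned free end, unloaded at x = -118 (end at -120), z = 195.5 mm of the scale. The hook is open at this end: a loop goes on by passing over the tip along +x of the scale, then coming down into the bowl 13 mm behind it.
- hook (a joint): How far the sprung hook has dipped, in m: 0 = unloaded, 0.034 = bottom stop. Spring 220 N/m, lightly damped (bounces at about 4 Hz for about 1 s); the jar makes it dip 11 to 18 mm.
- jar: The jar to weigh: straight amber glass, 55 mm diameter, with a steel screw lid (tight) 57 mm diameter, z 76..92. 0.26 to 0.40 kg. Origin at the centre of its underside, z up. On the lid stands a rigid wire loop (4 mm wire, 34 high) in the jar's y-z plane, legs at y = -18 and +18. Its opening looks along jar x; fingers closed on the lid along jar y stay clear of a hook coming through.
- loop_top (a point): Underside of the top of the wire loop, on the jar's axis, 122 mm above the jar's underside and 30 mm above the lid: the point that rests on the hook.
- plain_jar: Bystander: the same jar (92 mm high with its lid) with a plain flat lid, no loop. Origin at the centre of its underside.
- ramekin: Bystander: white ceramic ramekin, 84 mm diameter, 46 mm high. Origin at the centre of its underside.
- scoop: Bystander: yellow plastic scoop, cup 56 mm diameter, 34 mm high, handle to its -x, reaching 110 mm from the cup's centre. Origin under the cup's centre.
There are look-alikes about, which are no part of the job. What is shaped like the jar but purple or yellow is not meant.

How it is judged:
By the outcome, as a careful person would: the job done as asked, in the order asked, and still so for the second after the job is handed in, with the robot touching nothing.
It also fails if it takes over 64 s, if anything falls off the work surface, if the arm or the gripper's body presses on something with over 40 N, if the wrist force passes 120 N, or if a joint passes its speed limit or range.

## Working session

There is one attempt and no reset: what is moved stays moved. The work goes in short steps, each a Python script; the robot and the scene stay as the last script left them, time stands still between calls to the robot, and variables do not carry over. Pictures are saved under pics/ and viewed, at most 10 in all, crops included, and the job is handed in when it is done.

```bash
mkdir -p pics; cat > h.py <<'E'
import numpy as np, cv2
from cell import r, optics
def cloud(im):
    d=im["depth"];v,u=np.mgrid[:d.shape[0],:d.shape[1]]
    P=np.stack([(u-im["cx"])/im["fx"]*d,(v-im["cy"])/im["fy"]*d,d],-1)
    T=np.linalg.inv(im["camera_from_world"]);W=P@T[:3,:3].T+T[:3,3];W[d<=0]=np.nan
    return W
E
python3 - <<'E'
from h import *
import pickle
ims={n:optics.get_image(n) for n in("scene","side")}
pickle.dump(ims,open("a.pkl","wb"))
for n,i in ims.items():
    cv2.imwrite(f"pics/{n}0.png",cv2.resize(i["pixels"][...,::-1],(800,600)))
    T=np.linalg.inv(i["camera_from_world"]);print(n,T[:3,3],T[:3,2],i["fx"],(i["depth"]>0).mean())
print(r.finger_overhang,r.current_t(),r.current_ee_rot())
E
```

```text
scene [0.88721332 0.68416042 0.87365988] [-0.32764134 -0.66306514 -0.6730496 ] 419.42153225420753 0.9962921142578125
side [-0.47535589 -0.56344999  0.97330639] [ 0.70920419  0.40885195 -0.57434267] 476.6024711464746 0.9959055582682291
0.022 0.1 [ 7.07105744e-01  7.07107646e-01 -3.20339292e-04 -3.76835703e-04]
```

View pics/scene0.png

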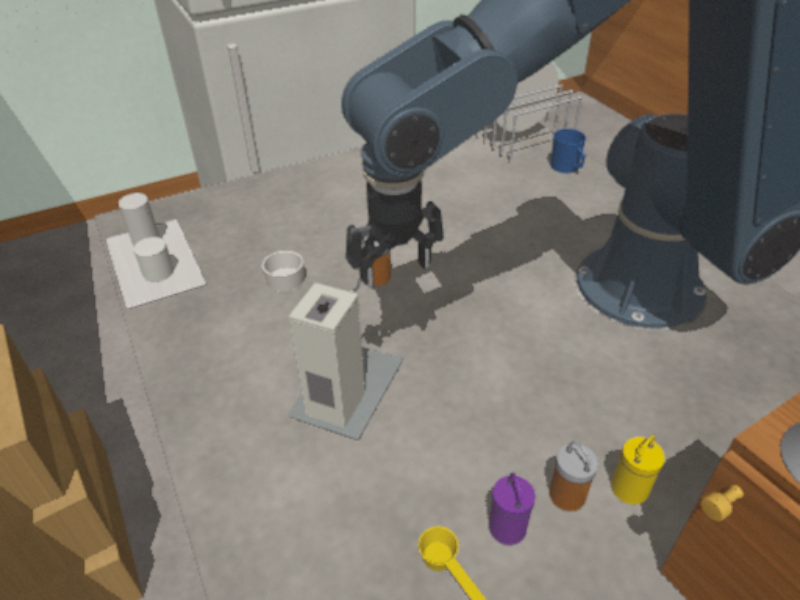

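View pics/side0.png

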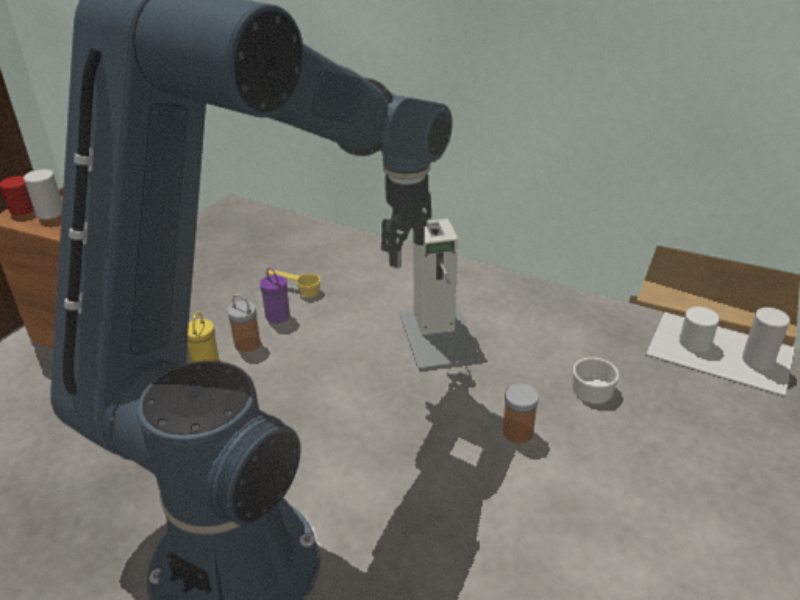

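Candidates (800x600 scene view): amber with loop on its lid at (573,475), yellow with loop at (640,470), purple with loop at (510,510), and plain-lid amber at (378,265). I choose (573,475). Next I measure it, the scale and the bystanders, and take a close crop.

```bash
python3 - <<'E'
from h import *
import pickle
ims=pickle.load(open("a.pkl","rb"))
def rect(P): 
    c,s,a=cv2.minAreaRect(P[:,:2].astype(np.float32)*1000);return np.round(c,1),np.round(s,1),round(a,1)
for n,i in ims.items():
    W=cloud(i);z=W[...,2];rgb=i["pixels"].astype(int);hsv=cv2.cvtColor(i["pixels"],cv2.COLOR_RGB2HSV)
    # scale top
    x=W[...,0];y=W[...,1]
    print(n,"table z",np.nanmedian(z[(x>.3)&(x<.7)&(abs(y)<.4)]))
    m=(abs(z-.235)<.004)&(np.nanmin(rgb,-1)>140)
    k,l,st,_=cv2.connectedComponentsWithStats(m.astype(np.uint8))
    for j in range(1,k):
        if st[j,4]>150: P=W[l==j];print(" top",st[j],rect(P),np.median(P[:,2]))
    # amber
    m=((hsv[...,0]<16)&(hsv[...,1]>150)&(z>.005)&(z<.085)&(x<.9)&(x>.2)).astype(np.uint8)
    k,l,st,_=cv2.connectedComponentsWithStats(m)
    for j in range(1,k):
        if st[j,4]>80: P=W[l==j];print(" amber",st[j],P.mean(0).round(3))
    # lids: objects at z .086-.098
    for lo,hi,nm in((.087,.098,"lid"),(.1,.135,"loop"),(.04,.05,"ramekin/"),(.03,.038,"scoop")):
        m=((z>lo)&(z<hi)&(x<1)&(x>.1)&(abs(y)<.7)).astype(np.uint8)
        k,l,st,_=cv2.connectedComponentsWithStats(m)
        for j in range(1,k):
            if st[j,4]>(15 if nm=="loop" else 100): P=W[l==j];print(" ",nm,st[j],P.mean(0).round(4),rect(P),np.median(i["pixels"][l==j],0))
i=ims["scene"];a=cv2.resize(i["pixels"][260:340,300:440,::-1],(700,400),interpolation=cv2.INTER_CUBIC);cv2.imwrite("pics/crop.png",a)
E
```

```text
scene table z 0.001312720878811846
 top [154  14 111  24 222] (array([ 258.3, -950.8]), array([ 24.1, 489.1]), 90.0) 0.2350800945970497
 top [184 181  45  31 602] (array([671.1,   4. ]), array([83.2, 73.4]), 40.0) 0.2341901286325379
 amber [238 164  12  18 159] [ 0.461 -0.248  0.038]
 amber [354 307  24  19 290] [0.446 0.338 0.041]
 amber [424 349  45  35 721] [0.392 0.509 0.053]
  lid [192 229  40  26 119] [0.6796 0.0316 0.0926] (array([671.6,  30.7]), array([ 53.4, 105.1]), 88.8) [126. 122. 114.]
  lid [398 280  27  23 429] [0.3438 0.3548 0.0911] (array([342.4, 353.7]), array([55.9, 56.1]), 26.3) [217. 191.   8.]
  lid [356 284  27  23 423] [0.4341 0.3207 0.0913] (array([431.5, 319.3]), array([55.2, 56.4]), 4.4) [166. 165. 166.]
  lid [315 305  27  25 488] [0.5418 0.3235 0.0913] (array([541. , 322.1]), array([56.4, 54.7]), 53.3) [129.  69. 154.]
  lid [433 344  42  40 175] [0.3908 0.5167 0.0925] (array([390.9, 517.4]), array([ 5.2, 91.6]), 5.6) [102.  67.  39.]
  loop [ 76 124  19  14 204] [ 0.8623 -0.6097  0.1119] (array([ 862.1, -616. ]), array([59. , 59.5]), 12.9) [197.5 191.5 1
[... 1886 characters left out ...]
  0.1174] (array([ 6.393e+02, -6.000e-01]), array([98.6, 53.2]), 88.1) [122. 120. 112.]
  loop [ 15 187  21  14 158] [0.224  0.6586 0.118 ] (array([224.8, 655.9]), array([ 9.2, 87.4]), 4.5) [84. 59. 40.]
  loop [148 188  12  10  24] [0.4267 0.314  0.1154] (array([428.7, 314.9]), array([40.2, 10.4]), 89.8) [119.5 118.5 117.5]
  loop [482 197  23  17 281] [ 0.8491 -0.6206  0.1137] (array([ 855.1, -621.2]), array([61. , 59.5]), 54.5) [195. 192. 186.]
  loop [123 199   7  12  25] [0.3343 0.3492 0.1155] (array([337.3, 349.7]), array([37.5,  6. ]), 19.1) [159. 138.  73.]
  ramekin/ [367 229  29  21 161] [ 0.6269 -0.3598  0.0445] (array([ 627.2, -359.5]), array([84.1, 83.3]), 44.6) [166. 162. 153.]
```

View pics/crop.png

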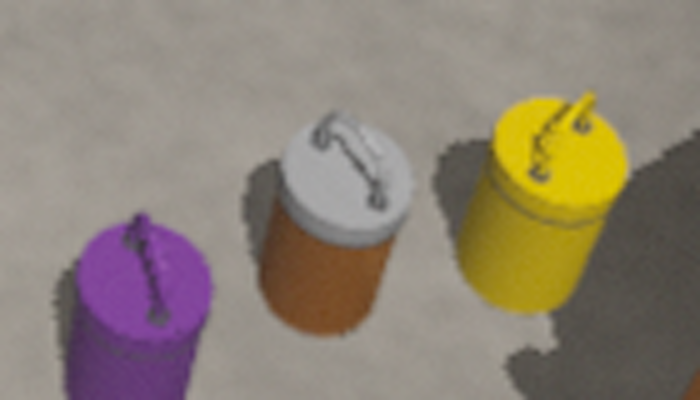

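The crop shows the amber jar with a steel lid and grey wire loop at crop (345,215), loop at about (350,160); yellow and purple stand either side. The choice holds. Next is a wrist look from above the scale.

```bash
cat >> h.py <<'E'
from scipy.spatial.transform import Rotation as Ro
R0=Ro.from_quat([.5**.5,.5**.5,0,0])
def q(deg): return (Ro.from_euler("z",deg,degrees=True)*R0).as_quat()
def wrist():
    p=np.array(r.current_tool_pos());R=Ro.from_quat(r.current_ee_rot()).as_matrix()
    i=optics.get_image("wrist");i["p"]=p;i["R"]=R
    return i
def rays(i,uv):
    uv=np.atleast_2d(uv).astype(float);d=uv-[i["cx"],i["cy"]];d=d*[1/i["fx"],1/i["fy"]]
    t=np.linalg.norm(d,axis=1);s=np.sinc(t/np.pi)
    c=np.stack([d[:,0]*s,d[:,1]*s,np.cos(t)],1)
    M=i["mount"];return i["R"]@M[:3,3]+i["p"], c@M[:3,:3].T@i["R"].T
def onz(i,uv,z):
    o,d=rays(i,uv);return o+d*((z-o[2])/d[:,2])[:,None]
def wcloud(i):
    D=i["depth"];v,u=np.mgrid[:D.shape[0],:D.shape[1]]
    o,d=rays(i,np.stack([u.ravel(),v.ravel()],1))
    M=i["mount"];ax=i["R"]@M[:3,2]
    W=o+d*(D.ravel()/(d@ax))[:,None];W=W.reshape(D.shape+(3,));W[D<=0]=np.nan;return W
E
python3 - <<'E'
from h import *
import pickle
r.move_to([.66,-.01,.42],q(40))
i=wrist();pickle.dump(i,open("w1.pkl","wb"))
cv2.imwrite("pics/w1.png",cv2.resize(i["pixels"][...,::-1],(800,600)))
print(i["mount"].round(3),i["fx"],i["cx"],i["cy"],r.current_t(),np.round(r.current_q(),2),r.current_contact_force())
W=wcloud(i);z=W[...,2]
for lo,hi in((.23,.24),(.006,.014)):
    m=((abs(z-(lo+hi)/2)<(hi-lo)/2)&(np.hypot(W[...,0]-.65,W[...,1])<.25)).astype(np.uint8)
    k,l,st,_=cv2.connectedComponentsWithStats(m)
    for j in range(1,k):
        if st[j,4]>300:
            P=W[l==j];print(lo,st[j],np.median(P[:,2]),cv2.minAreaRect(P[:,:2].astype(np.float32)*1000))
E
```

```text
[[ 0.    -0.961 -0.278  0.069]
 [ 1.    -0.     0.001 -0.   ]
 [-0.001 -0.278  0.961 -0.12 ]
 [ 0.     0.     0.     1.   ]] 297.3186396354542 252.08318180593076 193.20004466452957 0.9667 [-0.09  0.47  1.08 -0.    1.59 -0.78] [-0.31233833  0.79751265 -0.5425432 ]
0.23 [ 228  140   79   68 3852] 0.23472340719861262 ((669.9785766601562, 1.7842826843261719), (81.47029113769531, 72.79971313476562), 39.84357452392578)
0.006 [ 183  112  107   53 3367] 0.009522618327907684 ((624.7508544921875, -14.144866943359375), (190.2935791015625, 94.78775024414062), 39.729835510253906)
0.006 [186 169  43  15 606] 0.009697347241850285 ((627.9138793945312, -102.08561706542969), (78.88142395019531, 27.592941284179688), 39.73431396484375)
```

View pics/w1.png

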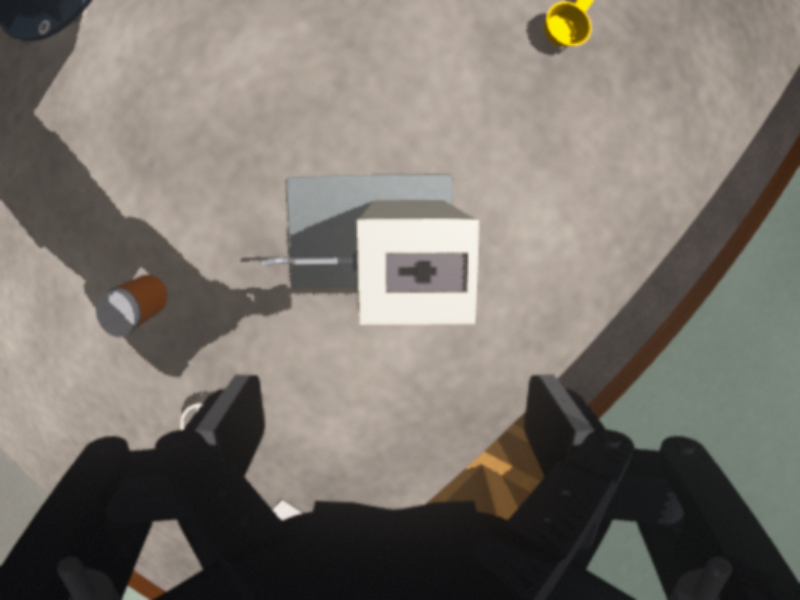

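The wrist view shows the scale with its hook to the left at (250,260), recess x 386..467 px and nub at about (423,271). I refine the recess from this image and go near with the gripper half open, to measure the finger itself in the wrist cloud.

```bash
python3 - <<'E'
from h import *
import pickle
i=pickle.load(open("w1.pkl","rb"))
def meas(i):
    W=wcloud(i);z=W[...,2]
    m=(abs(z-.235)<.003)&(np.hypot(W[...,0]-.67,W[...,1])<.07)&(i["pixels"].min(-1)>150)
    v,u=np.nonzero(m);P=onz(i,np.stack([u,v],1),.235)[:,:2]
    out=cv2.minAreaRect(P.astype(np.float32)*1000)
    h=cv2.convexHull(np.stack([u,v],1).astype(np.int32));f=np.zeros(m.shape,np.uint8);cv2.fillPoly(f,[h],1);f=cv2.erode(f,np.ones((5,5)))
    inn=((f>0)&(i["pixels"].min(-1)<150)).astype(np.uint8)
    k,l,st,_=cv2.connectedComponentsWithStats(inn);j=1+st[1:,4].argmax();v,u=np.nonzero(l==j)
    rec=cv2.minAreaRect((onz(i,np.stack([u,v],1),.235)[:,:2]*1000).astype(np.float32))
    dark=(l==j)&(i["pixels"].max(-1)<60);v,u=np.nonzero(dark)
    nub=onz(i,np.stack([u,v],1),.235)
    return out,rec,nub
out,rec,nub=meas(i);print(out,rec)
c=np.array(out[0])/1000;a=np.radians(39.8);ex=np.array([np.cos(a),np.sin(a)]);ey=np.array([-ex[1],ex[0]])
print("recess in scale",(np.array(rec[0])/1000-c)@ex,(np.array(rec[0])/1000-c)@ey)
n=(nub[:,:2]-c);print("dark x",np.percentile(n@ex,[2,25,50,75,98]),"y",np.percentile(n@ey,[2,50,98]))
r.set_gripper(.5)
p=c+.050*ex
r.move_to([*p,.290],q(39.8))
i=wrist();pickle.dump(i,open("w2.pkl","wb"));print(meas(i)[:2],r.current_opening(),r.current_t())
W=wcloud(i);T=(W-i["p"])@i["R"]
for s in(-1,1):
    m=(abs(T[...,0])<.03)&(T[...,1]*s>.01)&(T[...,1]*s<.07)&(T[...,2]>-.03)&(T[...,2]<.03)
    Q=T[m];
    for lo in np.arange(-.03,.03,.01):
        g=Q[(Q[:,2]>lo)&(Q[:,2]<lo+.01)]
        if len(g)>20: print(s,round(lo,3),len(g),np.percentile(g,[1,99],axis=0).round(4).tolist())
cv2.imwrite("pics/w2.png",cv2.resize(i["pixels"][...,::-1],(800,600)))
E
```

```text
((670.2703857421875, 2.2420501708984375), (79.90191650390625, 72.3421630859375), 39.84832000732422) ((674.7627563476562, 6.328218460083008), (54.79673767089844, 25.91187858581543), 40.05091857910156)
recess in scale 0.006067010273692437 0.000263725772969154Traceback (most recent call last):
  File "<stdin>", line 19, in <module>
    return _quantile_unchecked(
        a, q, axis, out, overwrite_input, method, keepdims, weights)
    return _ureduce(a,
                    func=_quantile_ureduce_func,
    ...<5 lines>...
                    overwrite_input=overwrite_input,
                    method=method)
    r = func(a, **kwargs)
    result = _quantile(arr,
                       quantiles=q,
    ...<2 lines>...
                       out=out,
                       weights=wgt)
    slices_having_nans = np.isnan(arr[-1, ...])
                                  ~~~^^^^^^^^^
IndexError: index -1 is out of bounds for axis 0 with size 0
```

```bash
cat >> h.py <<'E'
c=np.array([.6703,.0022]);a=np.radians(39.85);ex=np.array([np.cos(a),np.sin(a)]);ey=np.array([-ex[1],ex[0]])
def S(x,y,z): return [*(c+x*ex+y*ey),z]
YAW=39.85
E
python3 - <<'E'
from h import *
import pickle
r.set_gripper(.5)
r.move_to(S(.050,0,.290),q(YAW))
i=wrist();pickle.dump(i,open("w2.pkl","wb"));print(r.current_opening(),r.current_t(),i["p"])
W=wcloud(i);z=W[...,2]
m=(abs(z-.235)<.004)&(i["pixels"].min(-1)>150);v,u=np.nonzero(m)
P=(onz(i,np.stack([u,v],1),.235)[:,:2]-c);print("case top in scale",np.percentile(P@ex,[.5,99.5]),np.percentile(P@ey,[.5,99.5]))
T=(W-i["p"])@i["R"]
for s in(-1,1):
    m=(abs(T[...,0])<.03)&(T[...,1]*s>.01)&(T[...,1]*s<.07)&(T[...,2]>-.03)&(T[...,2]<.03)
    Q=T[m];
    for lo in np.arange(-.03,.03,.01):
        g=Q[(Q[:,2]>lo)&(Q[:,2]<lo+.01)]
        if len(g)>20: print(s,round(lo,3),len(g),np.percentile(g,[1,99],axis=0).round(4).tolist())
cv2.imwrite("pics/w2.png",cv2.resize(i["pixels"][...,::-1],(800,600)))
E
```

```text
0.49789498141925687 2.1417 [0.70902461 0.03393887 0.29171949]
case top in scale [-0.039667    0.03976681] [-0.03324437  0.03653423]
-1 -0.03 746 [[0.0042, -0.052, -0.03], [0.013, -0.0223, -0.0205]]
-1 -0.02 535 [[-0.0115, -0.0321, -0.0197], [0.0111, -0.0209, -0.0101]]
-1 -0.01 429 [[-0.0111, -0.0344, -0.01], [0.0105, -0.0209, -0.0001]]
-1 0.0 348 [[-0.0113, -0.0345, 0.0002], [0.0104, -0.0209, 0.0099]]
-1 0.01 209 [[-0.0111, -0.0335, 0.01], [0.0103, -0.0209, 0.0194]]
1 -0.03 731 [[0.0046, 0.0225, -0.03], [0.0129, 0.0521, -0.0204]]
1 -0.02 530 [[-0.0112, 0.0212, -0.0199], [0.0109, 0.0318, -0.0101]]
1 -0.01 435 [[-0.0113, 0.0212, -0.0099], [0.0106, 0.0349, -0.0001]]
1 0.0 354 [[-0.0115, 0.0212, 0.0001], [0.0104, 0.0347, 0.0098]]
1 0.01 210 [[-0.0112, 0.0213, 0.0101], [0.0105, 0.0337, 0.0195]]
```

View pics/w2.png

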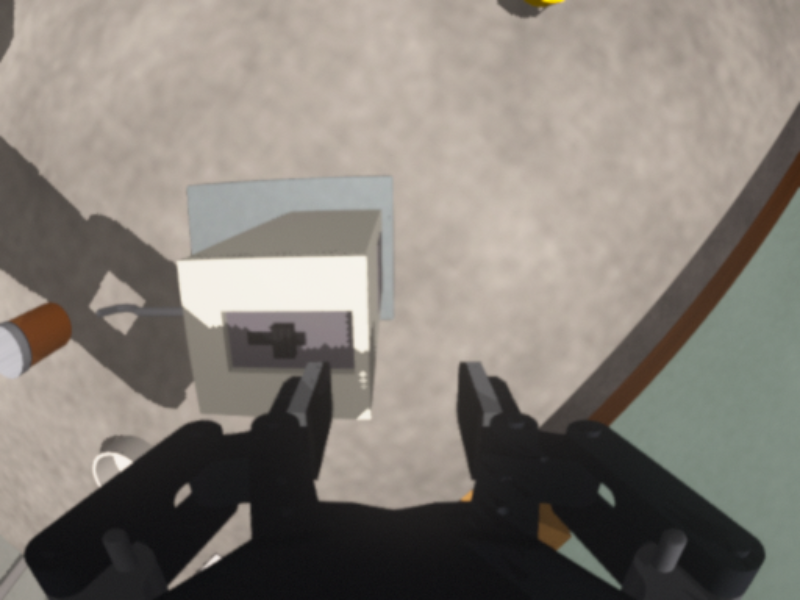

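The view shows the left finger over the rear of the recess: finger tip at (315,370), nub at (285,340). The finger measures 13.5 x 22 mm, which fits the 23 x 28 mm gap. I go down by steps with force checks, then push.

```bash
python3 - <<'E'
from h import *
r.move_linear(S(.050,0,.262),q(YAW));r.sleep(.15)
f0=np.array(r.current_contact_force());F=lambda:np.array(r.current_contact_force())-f0
z=.262;ok=True
while z>.2508:
    z-=.0025 if z>.256 else .001
    r.move_linear(S(.050,0,z),vel=.03);f=F()
    if abs(f[2])>3 or np.hypot(*f[:2])>4: print("contact",f);ok=False;break
print(z,F(),r.current_tool_pos())
if ok:
    x=.050
    f0=np.array(r.current_contact_force())
    while x>.028:
        x-=.001;r.move_linear(S(x,0,z),vel=.03);f=F();fx=f[:2]@ex
        print(round(x,3),round(fx,1),round(f[2],1),end="; ")
        if abs(fx)>9: break
    r.move_linear(S(x+.004,0,z),vel=.03);r.move_linear(S(x+.004,0,.30))
else: r.move_linear(S(.05,0,.30))
r.move_linear(S(.05,0,.36),vel=.25);r.sleep(.2)
i=wrist();cv2.imwrite("pics/w3.png",cv2.resize(i["pixels"][100:300,100:400,::-1],(750,500)))
print(r.current_t())
E
```

```text
0.2505 [-0.14109719 -0.16111266 -0.05636178] [0.70866064 0.03424581 0.25042012]
0.049 0.4 -0.7; 0.048 0.8 -0.2; 0.047 0.1 -0.1; 0.046 1.8 -0.7; 0.045 0.6 0.3; 0.044 0.9 0.5; 0.043 1.9 -0.0; 0.042 1.3 0.0; 0.041 0.6 -1.3; 0.04 -0.2 -0.1; 0.039 0.4 -0.5; 0.038 0.5 -0.1; 0.037 0.7 0.1; 0.036 -0.3 0.6; 0.035 1.8 0.6; 0.034 1.1 0.3; 0.033 1.3 0.4; 0.032 2.4 0.0; 0.031 1.1 -0.1; 0.03 1.6 0.8; 0.029 1.0 0.1; 0.028 1.2 -0.0; 11.2917
```

View pics/w3.png

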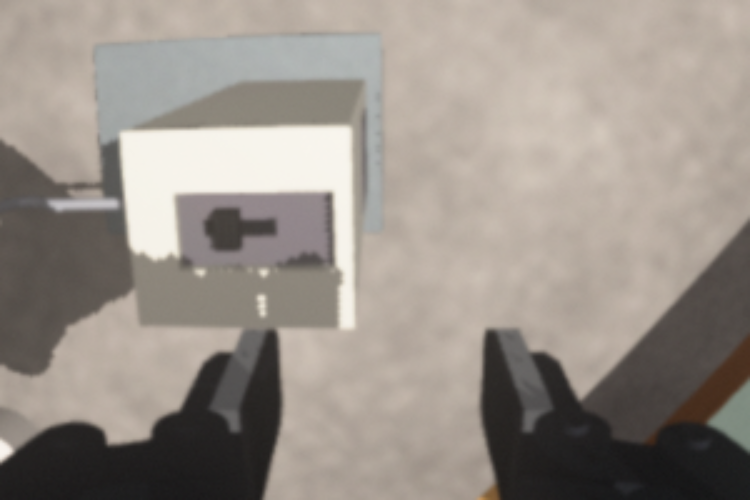

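The nub moved but has not reached the end: its rear is now at about (241,228), roughly +1 mm, where fully on would be -1.5 mm, and no stop force was felt. I push on from behind until the end stop is felt.

```bash
python3 - <<'E'
from h import *
z=.2505
r.move_linear(S(.042,0,.262),vel=.25);r.move_linear(S(.042,0,z),vel=.05)
r.move_linear(S(.031,0,z),vel=.04);r.sleep(.1)
G=lambda:np.mean([r.current_contact_force() for _ in range(3)],0)
f0=G();x=.031
while x>.018:
    x-=.001;r.move_linear(S(x,0,z),vel=.03);f=G()-f0;fx=f[:2]@ex
    print(round(x,3),round((np.array(r.current_tool_pos())[:2]-c)@ex,4),round(fx,1),round(f[2],1),end="; ")
    if abs(fx)>7: break
r.move_linear(S(x+.004,0,z),vel=.04);r.move_linear(S(x+.004,0,.27),vel=.1)
r.move_linear(S(.05,0,.36),vel=.25);r.sleep(.1)
i=wrist();cv2.imwrite("pics/w4.png",cv2.resize(i["pixels"][140:240,150:300,::-1],(750,500),interpolation=cv2.INTER_CUBIC))
print(r.current_t())
E
```

```text
0.03 0.03 1.5 0.4; 0.029 0.029 1.1 0.0; 0.028 0.028 1.6 0.8; 0.027 0.027 1.4 0.2; 0.026 0.026 1.8 0.2; 0.025 0.0256 5.9 -1.9; 0.024 0.0253 9.9 -3.1; 15.75
```

View pics/w4.png

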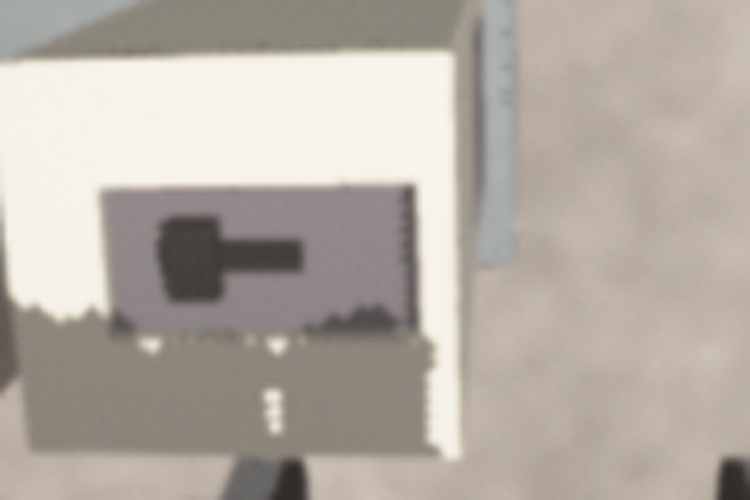

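The nub sits at the front, its rear edge at about (222,260), roughly -1 mm. With the hard stop felt at 10 N, the switch is fully on. Now the jar: a wrist measurement from above, with the camera side turned away from the case for the later hang (yaw 91 then 130).

```bash
python3 - <<'E'
from h import *
import pickle
r.set_gripper(1.0)
r.move_to([.43,.317,.27],q(91));r.sleep(.1)
i=wrist();pickle.dump(i,open("w5.pkl","wb"))
W=wcloud(i);z=W[...,2];d=np.hypot(W[...,0]-.43,W[...,1]-.317)
m=(abs(z-.092)<.004)&(d<.045)
P=W[m];print("lid",len(P),np.median(P[:,2]),cv2.minEnclosingCircle(P[:,:2].astype(np.float32)*1000),cv2.minAreaRect(P[:,:2].astype(np.float32)*1000))
m=(z>.103)&(z<.135)&(d<.035);P=W[m];print("loop",len(P),P[:,2].max(),cv2.minAreaRect(P[:,:2].astype(np.float32)*1000),np.median(i["pixels"][m],0))
v=np.linalg.svd(P[:,:2]-P[:,:2].mean(0))[2][0];print(np.degrees(np.arctan2(v[1],v[0])),P.mean(0),r.current_t(),r.inverse_kinematics(S(-.15,0,.25),q(YAW+90)))
E
```

```text
lid 2076 0.09180357243232368 ((429.7957763671875, 317.855712890625), 28.555952072143555) ((429.6827087402344, 317.38763427734375), (56.13788604736328, 54.919921875), 1.1153937578201294)
loop 187 0.1273665465386195 ((430.0560607910156, 317.80224609375), (4.350989818572998, 38.91387176513672), 3.0606491565704346) [181. 177. 181.]
-86.98123261700509 [0.42958255 0.31738223 0.11993449] 17.9083 [-2.50272990e-01  3.77680596e-01  1.62116225e+00 -4.44089210e-16
  1.14274981e+00 -2.51658302e+00]
```

```bash
python3 - <<'E'
from h import *
G=lambda n=6:np.mean([(r.sleep(.03),r.current_contact_force())[1] for _ in range(n)],0)
J=[.4299,.3177]
r.move_to([*J,.20],q(93))
r.move_linear([*J,.087],vel=.12);r.sleep(.1)
g0=G();r.set_gripper(0,40)
print("open",r.current_opening(),"ff",r.current_finger_force(),"f",G()-g0,r.current_tool_pos())
r.move_linear([*J,.10],vel=.04);r.sleep(.3)
g1=G();print("lifted df",g1-g0)
r.move_linear([*J,.30],vel=.2)
i=wrist();T=(wcloud(i)-i["p"])@i["R"]
m=(T[...,2]<-.010)&(T[...,2]>-.05)&(abs(T[...,0])<.02)&(abs(T[...,1])<.024);P=T[m]
print("loop in tool",len(P),np.percentile(P,[2,50,98],axis=0).round(4).tolist(),cv2.minAreaRect(P[:,:2].astype(np.float32)*1000))
r.move_to(S(-.165,0,.29),q(YAW+90));print(r.current_t())
np.save("g.npy",np.array([g0,g1]))
i=optics.get_image("scene");j=optics.get_image("side")
cv2.imwrite("pics/s6.png",np.hstack([cv2.resize(k["pixels"][y:y+150,x:x+110,::-1],(400,545)) for k,x,y in((i,160,110),(j,210,90))]))
E
```

```text
open 0.6535470753250501 ff 41.97390854358673 f [-0.40807473 -0.48594773  5.82772935] [0.43001804 0.31775831 0.08731607]
lifted df [ 0.29847089 -0.06136321 -3.56866253]
loop in tool 1756 [[-0.0006, -0.023, -0.0496], [0.0019, -0.0, -0.0343], [0.0168, 0.0228, -0.0115]] ((7.612905502319336, -0.06383705139160156), (19.51030731201172, 47.91844940185547), 0.4153609275817871)
24.05
```

View pics/s6.png

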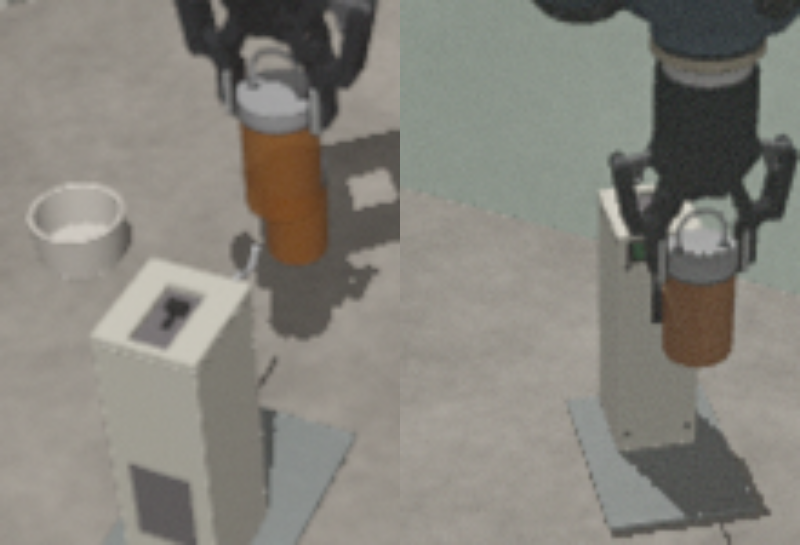

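Both crops show the jar held upright with its loop up between the fingers, at (275,110) left and (700,260) right, and the hook empty at (245,255). The weight is about 3.57 N, so I expect a dip of about 16 mm. Now over the tip, then lower step by step until the force shows the hook carries it.

```bash
python3 - <<'E'
from h import *
G=lambda n=5:np.mean([(r.sleep(.02),r.current_contact_force())[1] for _ in range(n)],0)
r.move_linear(S(-.165,0,.1675),q(YAW+90),vel=.15);r.sleep(.2)
g1=G(8)
for x in(-.150,-.135,-.120,-.105):
    r.move_linear(S(x,0,.1675),vel=.06);f=G(4)-g1;print(x,f.round(2))
    if np.linalg.norm(f)>5: raise SystemExit("bump")
r.sleep(.2);g1=G(8);z=.1675
r.move_linear(S(-.105,0,.153),vel=.04);z=.153
while z>.128:
    z-=.0015;r.move_linear(S(-.105,0,z),vel=.02);f=G()-g1
    print(round(z,4),f.round(2).tolist())
    if f[2]>3.3 or np.hypot(*f[:2])>4: break
np.save("z.npy",z);print(r.current_t())
i=optics.get_image("scene");j=optics.get_image("side")
cv2.imwrite("pics/s7.png",np.hstack([cv2.resize(k["pixels"][y:y+150,x:x+110,::-1],(400,545)) for k,x,y in((i,160,130),(j,220,90))]))
E
```

```text
-0.15 [ 0.32 -0.73  0.3 ]
-0.135 [-0.13 -0.22  0.09]
-0.12 [ 0.13  0.17 -0.07]
-0.105 [ 0.17  0.25 -0.01]
0.1515 [-0.15, -0.33, 0.67]
0.15 [-0.12, 0.17, 0.53]
0.1485 [-0.34, -0.24, 0.91]
0.147 [-0.14, 0.22, 1.48]
0.1455 [-0.09, -0.06, 1.6]
0.144 [-0.33, 0.05, 2.12]
0.1425 [-0.57, 0.19, 2.4]
0.141 [-0.09, 0.02, 2.49]
0.1395 [-0.02, -0.25, 3.24]
0.138 [-0.09, -0.38, 3.24]
0.1365 [-0.41, -0.1, 3.72]
31.8333
```

View pics/s7.png

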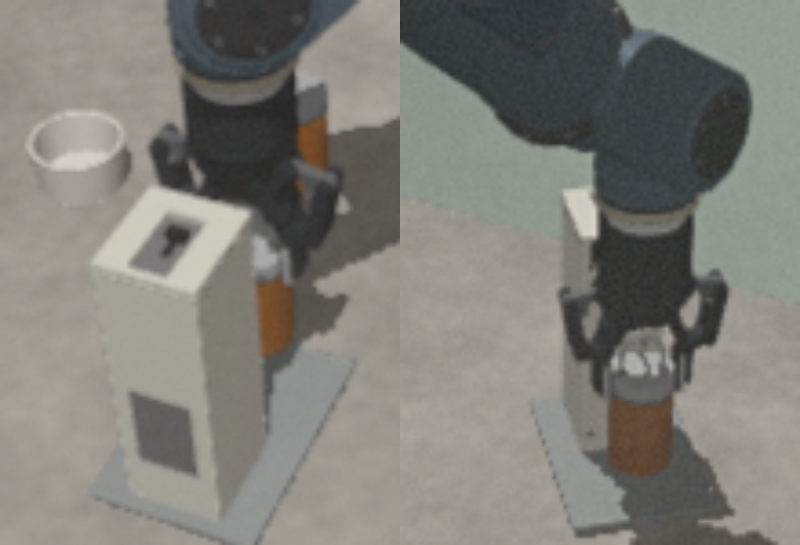

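The force rose at 0.22 N/mm, which is the spring rate, up to the full 3.6 N. The crops show the loop on the hook with the jar upright below it. Release gently and leave upwards.

```bash
python3 - <<'E'
from h import *
r.set_gripper(.655,20)
for o in(.67,.69,.72,.8,1.0): r.set_gripper(o);r.sleep(.05)
r.sleep(.8);print(r.current_opening(),r.current_contact_force(),r.current_finger_force())
z=r.current_tool_pos()[2]
r.move_linear(S(-.105,0,z+.03),vel=.04);r.move_linear(S(-.105,0,.30),vel=.12)
r.move_linear(S(-.25,0,.36),vel=.2);r.sleep(1.2)
ims=[]
for _ in range(2):
    i=optics.get_image("scene");j=optics.get_image("side");ims.append((i,j));r.sleep(.2)
print("motion",[np.percentile(abs(ims[0][k]["pixels"].astype(int)-ims[1][k]["pixels"]),99.9) for k in(0,1)])
W=cloud(j);hsv=cv2.cvtColor(j["pixels"],cv2.COLOR_RGB2HSV);p=S(-.105,0,0)
m=(hsv[...,0]<16)&(hsv[...,1]>150)&(np.hypot(W[...,0]-p[0],W[...,1]-p[1])<.05);P=W[m]
for lo in np.arange(.04,.16,.02):
    g=P[(P[:,2]>lo)&(P[:,2]<lo+.02)]
    if len(g)>10: print(round(lo,2),len(g),(g[:,:2].mean(0)-c)@np.c_[ex,ey],g[:,2].min())
cv2.imwrite("pics/s8.png",np.hstack([cv2.resize(k["pixels"][y:y+150,x:x+110,::-1],(400,545)) for k,x,y in((i,160,130),(j,220,110))]))
print(r.current_t())
E
```

```text
1.0019048175910743 [-0.59654769 -0.31283016 -0.16245382] 0.0
motion [np.float64(9.0), np.float64(16.0)]
39.3083
```

View pics/s8.png

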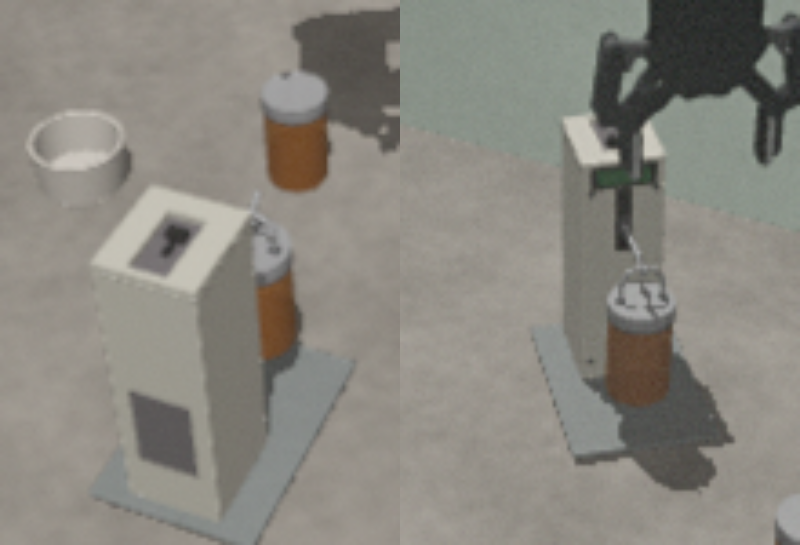

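The jar hangs upright from the hook by its loop at (640,275) in the right crop. The gripper is clear, the switch is still forward, and the bystanders are where they were. Last, a stillness check before handing in.

```bash
python3 - <<'E'
from h import *
r.sleep(3)
a=[]
for _ in range(4):
    i=optics.get_image("side");W=cloud(i);p=S(-.105,0,0)
    m=(np.hypot(W[...,0]-p[0],W[...,1]-p[1])<.035)&(W[...,2]>.03)&(W[...,2]<.16)
    v,u=np.nonzero(m);a.append([m.sum(),u.mean(),v.mean(),np.nanpercentile(W[m][:,2],2)]);r.sleep(.12)
print(np.round(a,3),r.current_t())
a=np.array(a)
if np.ptp(a[:,1])<.4 and np.ptp(a[:,2])<.4: print(r.hand_in())
E
```

```text
[[5.79000e+02 2.85423e+02 2.03468e+02 5.10000e-02]
 [5.75000e+02 2.85430e+02 2.03416e+02 5.00000e-02]
 [5.78000e+02 2.85491e+02 2.03436e+02 5.00000e-02]
 [5.77000e+02 2.85440e+02 2.03322e+02 5.00000e-02]] 42.975
the job is handed in; nothing more can be done
None
```

The scale was switched on while its hook was empty, and the amber jar now hangs upright and still by its loop in the hook; I handed the job in at about 43 s, with the robot clear and the other things apparently undisturbed.

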